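Set out the bead jars for the learner across the table

ROBOT

A 6-joint arm with a two-finger parallel gripper is mounted at the origin on the work surface. World frame = base frame: x ahead of the robot, y to its left, z up, the work surface at z = 0. Lengths are in mm, angles in rad, forces in N, time in s.
With the tool pointing down it reaches from about 350 to 925 mm from the base axis. Payload 6.4 kg.
Tool frame: the origin (TCP) lies at the very end of the fingers, on their centre line; the grasp point (between the pads) lies 19 mm behind it (r.pinch_z is the distance from the TCP to the grasp point, in mm); z points along the fingers, y is the line along which they close (so a half turn about z gives the same grasp; the last joint's range is limited). The gripper opens to 85 mm and grips with 20 to 120 N. Pads are 22 mm wide; open, the fingers measure 114 mm over their backs; the gripper's body (76 mm by 85 mm) begins 54 mm behind the grasp point. The pads swing forward as they close: fully open they stand 13 mm farther back than shut.
Start: joints at [1.149, 0.245, 1.558, -0, 1.339, -0.174], TCP at [159.423, 630.157, 196.99] pointing down, gripper open.
Joint ranges: [-3.13, 3.13], [-1.02, 2.26], [0.13, 2.54], [-0.95, 4.09], [0.21, 2.88], [-2.74, 2.74]. Speed limits (rad/s): [2.57, 2.57, 3.14, 3.14, 3.14, 3.14].

INTERFACE

Orientations are given as a 3x3 rotation matrix whose columns are the frame's x, y, z axes.
In Python, from workcell import r, viewer gives the robot as it stands.
- The arm moves only by the shell command python3 -m jog 'ROWS' [OPENING]. ROWS is JSON, a list of rows, each a list of 2 entries, a list of its own where there are three numbers: the shift along the tool's x, y, z each as a share of 60 mm, from -1 to 1, then the turn about the tool's z as a share of 0.1 rad, from -1 to 1. In form: [[[x, y, z], twist], ...]. A call has 1 to 8 rows; each row shifts and turns the commanded pose from where the row before left it, along the tool's axes as they then stand; what a row does not reach is not made up. A row lasts 1/8 s, in which the tool goes at most 62.5 mm and 10.7 degrees, less where a joint would pass 70% of its speed; a pose out of reach is approached as far as the arm can. A call with a number of a shift or a turn outside -1 to 1 is refused whole. A call with a gripper value outside its range is refused whole. OPENING is the opening, from -1 (shut) to 1 (fully open), so that 0 is half open, set as the call begins (- or left out, the last holds). The fingers move at their own pace and stop on an object; the grip force is fixed at half the most. Time passes only in rows, so rows that do not move let the fingers close. It gives the time, the measured TCP pose, the force, the opening and the grip force at its end, in the units of the state.
- r.state(): the state, without advancing time (a new reading comes with each control period).
- viewer.read_camera(name): name is "scene" or "top" or "wrist"; returns a dict with "pixels" (400x640x3 uint8, red, green, blue), "fx", "fy", "cx", "cy" (pixels), "T" (4x4, takes a point from camera to world coordinates). Camera axes: x right, y up, looking along -z (the intrinsics and any distortion apply to the point x, -y, -z); pixel columns grow to the right and rows downward; lengths in mm; the calibration is good to about 2 mm. A picture is of the moment at which its call begins. There is no depth.
- r.finish_job(): hands the job in; it is judged then, once.
The state is a dict: "t": time; "q": joint angles; "joint_vel": joint speeds; "joint_efforts": joint torques, N m; "position": TCP position; "tool_rot": TCP orientation; "wrist_force": force on the tool from outside, world axes, zero at the start; "torque": the same for the moment, N m; "width": finger opening in mm; "finger_force": force on a finger pad.
Only numpy, scipy, OpenCV 4.12 (cv2) and the standard library are available. Lean on these libraries where they do the work, as an engineer would, in place of code of your own. Each camera call takes 0.05 s, during which the arm holds its last target. There are 200 camera calls.

TASK

Move the four bead jars from the linen storage tray into the wells of the grey bead board, one jar in each well, in reverse order: the jar at the left end of the tray goes in the well at the right end of the board, and so on, so that the learner sitting opposite reads them from left to right as you do now. Keep the jars upright and do not drop them; leave each standing fully down in its well, and leave the brass dish where it is.

Things in the scene. Friction and masses are not known exactly. Their poses are not given: they have to be found in the camera images.
- jar_turquoise: Loose round bead jar, clear with turquoise beads and a ribbed turquoise screw lid. Body 40 mm in diameter, lid 42 mm in diameter and 19 mm tall; whole jar 64 mm tall, about 80 g. Origin: centre of its underside; z up; round, so its yaw means nothing. At the start it stands upright in the insert of its own colour.
- jar_pink: Loose round bead jar, clear with pink beads and a ribbed pink screw lid. Body 40 mm in diameter, lid 42 mm in diameter and 19 mm tall; whole jar 64 mm tall, about 80 g. Origin: centre of its underside; z up; round, so its yaw means nothing. At the start it stands upright in the insert of its own colour.
- jar_purple: Loose round bead jar, clear with purple beads and a ribbed purple screw lid. Body 40 mm in diameter, lid 42 mm in diameter and 19 mm tall; whole jar 64 mm tall, about 80 g. Origin: centre of its underside; z up; round, so its yaw means nothing. At the start it stands upright in the insert of its own colour.
- jar_amber: Loose round bead jar, clear with amber beads and a ribbed amber screw lid. Body 40 mm in diameter, lid 42 mm in diameter and 19 mm tall; whole jar 64 mm tall, about 80 g. Origin: centre of its underside; z up; round, so its yaw means nothing. At the start it stands upright in the insert of its own colour.
- cell_turquoise: Fixed linen storage insert lined with turquoise felt; the turquoise jar starts in it, within 4 mm of centre in x and y. 65 mm square, 18 high, walls 4. Origin: centre of underside, 5 mm above the table; inner floor 4 mm above it. The 4 inserts stand in a row along their y (to the robot's left; x away from it), pitch 68 mm, order varies, in a lower tray frame.
- cell_pink: Fixed linen storage insert lined with pink felt; the pink jar starts in it, within 4 mm of centre in x and y. 65 mm square, 18 high, walls 4. Origin: centre of underside, 5 mm above the table; inner floor 4 mm above it. The 4 inserts stand in a row along their y (to the robot's left; x away from it), pitch 68 mm, order varies, in a lower tray frame.
- cell_purple: Fixed linen storage insert lined with purple felt; the purple jar starts in it, within 4 mm of centre in x and y. 65 mm square, 18 high, walls 4. Origin: centre of underside, 5 mm above the table; inner floor 4 mm above it. The 4 inserts stand in a row along their y (to the robot's left; x away from it), pitch 68 mm, order varies, in a lower tray frame.
- cell_amber: Fixed linen storage insert lined with amber felt; the amber jar starts in it, within 4 mm of centre in x and y. 65 mm square, 18 high, walls 4. Origin: centre of underside, 5 mm above the table; inner floor 4 mm above it. The 4 inserts stand in a row along their y (to the robot's left; x away from it), pitch 68 mm, order varies, in a lower tray frame.
- board: Fixed grey bead board, 24 mm high, with 4 empty round wells in a row along y. Origin on the table under the row's middle; x away from the robot, y to its left. Wells at x 0, y +108, +36, -36, -108 mm; diameter 59, 14 deep, flat floor 10 mm above the table. Board x -40 to 92, y -152 to 152; its far strip has a groove with fixed pearls.
- dish: Bystander: loose round brass dish with charms, 120 mm in diameter, 12 mm high. Origin: centre of its underside.
Mind the look-alikes: they are no part of the job. Of the things that look like the jar_purple, the smaller one is meant.

How it is judged:
By the outcome, as a careful person would: the job done as asked, in the order asked, and still so for the second after the job is handed in, with the robot touching nothing.
It also fails if it takes over 88 s, if anything falls off the work surface, if the arm or the gripper's body presses on something with over 40 N, if the wrist force passes 120 N, or if a joint passes its speed limit or range.

## Working session

There is one attempt and no reset: what is moved stays moved. The work goes in short steps, Python scripts to look and compute and a shell command to move; the robot and the scene stay as the last step left them, time stands still between calls to the robot, and variables do not carry over. Pictures are saved under pics/ and viewed, at most 14 in all, crops included, and the job is handed in when it is done.

```bash
mkdir -p pics; ls
python3 - <<'E'
from workcell import r, viewer
import cv2,numpy as np
for n in ["scene","top"]:
    c=viewer.read_camera(n); cv2.imwrite(f"pics/{n}0.png",c["pixels"][...,::-1]); np.savez(f"{n}0.npz",**{k:v for k,v in c.items() if not isinstance(v,str)})
    print(n,{k:(np.round(v,3).tolist() if k!="pixels" else 0) for k,v in c.items()})
s=r.state();print(s["t"],np.round(s["tool_rot"],3).tolist(),s["width"])
E
```

```text
pics
scene {'pixels': 0, 'fx': 487.5, 'fy': 487.5, 'cx': 326.944, 'cy': 207.636, 'T': [[-0.143, -0.733, 0.665, 1123.407], [0.99, -0.1, 0.103, 203.627], [-0.009, 0.673, 0.74, 784.723], [0.0, 0.0, 0.0, 1.0]]}
top {'pixels': 0, 'fx': 502.717, 'fy': 502.717, 'cx': 321.384, 'cy': 198.037, 'T': [[-0.016, 0.996, -0.082, 429.978], [-1.0, -0.017, -0.019, 114.671], [-0.02, 0.082, 0.996, 892.335], [0.0, 0.0, 0.0, 1.0]]}
0.1 [[-0.969, 0.245, -0.001], [0.245, 0.969, -0.002], [0.0, -0.002, -1.0]] 85.098105410249
```

View pics/top0.png

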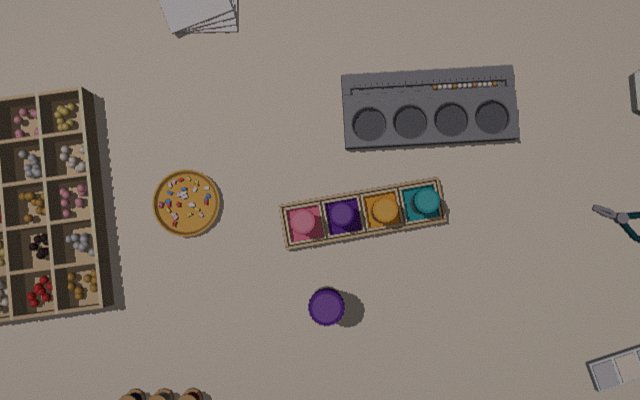

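View pics/scene0.png

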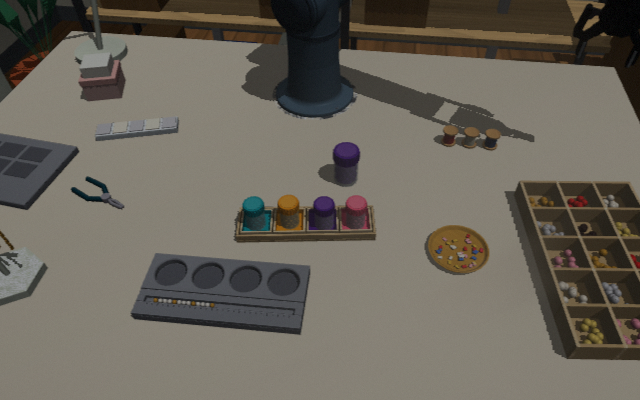

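The tray runs left to right (robot's view) pink (305,223), purple (343,215), amber (384,210), turquoise (425,202). The wells are at (370,124), (410,121), (451,119) and (492,117). The large purple jar at (327,307) is the decoy.

```bash
cat > h.py <<'E'
import numpy as np, cv2
def ray(c,u,v,z):
    T=c["T"]; d=T[:3,:3]@np.array([(u-c["cx"])/c["fx"],-(v-c["cy"])/c["fy"],-1]); o=T[:3,3]
    return (o+d*(z-o[2])/d[2])
def proj(c,p):
    q=np.linalg.inv(c["T"])@np.append(p,1); return c["cx"]+c["fx"]*q[0]/-q[2], c["cy"]-c["fy"]*q[1]/-q[2]
E
python3 - <<'E'
from h import *
c=np.load("top0.npz"); im=np.ascontiguousarray(c["pixels"][...,::-1])
x0,y0,S=270,55,3
cr=cv2.resize(im[y0:255,x0:530],None,fx=S,fy=S,interpolation=cv2.INTER_CUBIC)
sc=cr.copy()
print("jars")
ch=cr.max(axis=2)
C=cv2.HoughCircles(cv2.medianBlur(ch,5),cv2.HOUGH_GRADIENT,1,80,param1=80,param2=14,minRadius=34,maxRadius=44)
for u,v,R in C[0]:
    if v<(165-y0)*S: continue
    cv2.circle(sc,(int(u),int(v)),int(R),(0,255,0),1); print((u/S+x0,v/S+y0,R/S),ray(c,u/S+x0,v/S+y0,73).round(1))
g=cv2.cvtColor(im,cv2.COLOR_BGR2GRAY); hsv=cv2.cvtColor(im,cv2.COLOR_BGR2HSV)
print("wells")
for u,v in [(370,124),(410,121),(451,119),(492,117)]:
    w=g[v-24:v+24,u-24:u+24]; 
    print(w[24,::3].tolist())
C=cv2.HoughCircles(cv2.medianBlur(cv2.cvtColor(cr,cv2.COLOR_BGR2GRAY),5),cv2.HOUGH_GRADIENT,1,80,param1=60,param2=14,minRadius=44,maxRadius=58)
for u,v,R in C[0]:
    if v>(145-y0)*S: continue
    cv2.circle(sc,(int(u),int(v)),int(R),(0,0,255),1); print((u/S+x0,v/S+y0,R/S),ray(c,u/S+x0,v/S+y0,24).round(1))
cv2.imwrite("pics/det.png",sc)
E
```

```text
jars
(np.float32(427.1667), np.float32(200.5), np.float32(12.633334)) [490.6 -42.   73. ]
(np.float32(301.16666), np.float32(220.83333), np.float32(13.7)) [460.9 163.7  73. ]
(np.float32(385.16666), np.float32(209.83333), np.float32(12.2)) [476.5  26.6  73. ]
(np.float32(341.16666), np.float32(213.83333), np.float32(12.599999)) [471.2  98.3  73. ]
wells
[96, 99, 41, 72, 70, 72, 71, 69, 71, 70, 66, 74, 69, 64, 95, 93]
[81, 91, 84, 39, 69, 66, 65, 68, 67, 68, 63, 67, 65, 65, 89, 90]
[80, 96, 79, 42, 68, 69, 69, 65, 68, 64, 67, 67, 63, 42, 84, 97]
[78, 93, 89, 60, 64, 65, 65, 61, 66, 64, 67, 62, 64, 40, 88, 93]
(np.float32(369.16666), np.float32(124.166664), np.float32(16.933332)) [630.   45.4  24. ]
(np.float32(409.5), np.float32(122.5), np.float32(17.566668)) [631.5 -25.1  24. ]
(np.float32(451.1667), np.float32(119.833336), np.float32(16.633333)) [634.7 -97.8  24. ]
(np.float32(492.1667), np.float32(117.5), np.float32(16.800001)) [ 637.4 -169.1   24. ]
```

View pics/det.png

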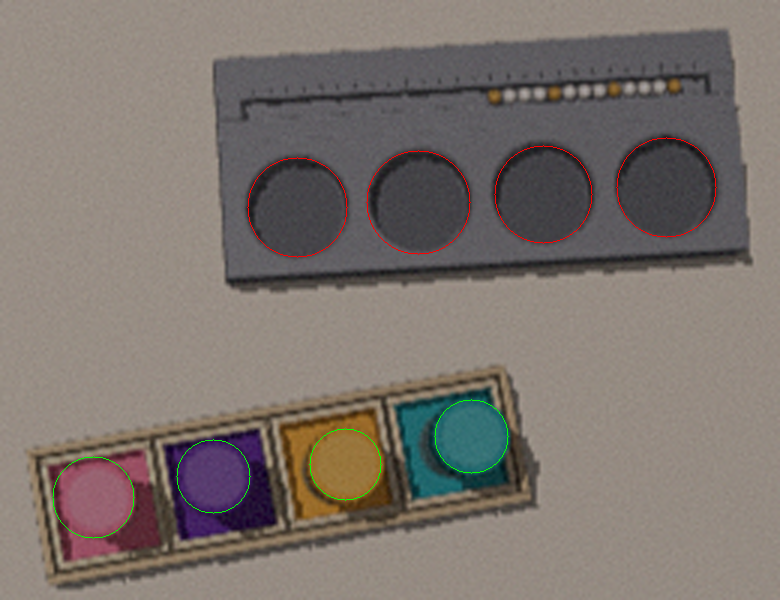

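Circles sit well on lids and wells; grasp along world x (tool y) gives free clearance. First turn the tool by 1.32 rad so tool x = +y and tool y = +x.

```bash
python3 -m jog '[[[0,0,0],1],[[0,0,0],1],[[0,0,0],1],[[0,0,0],1],[[0,0,0],1],[[0,0,0],1],[[0,0,0],1],[[0,0,0],1]]' 1; python3 -m jog '[[[0,0,0],1],[[0,0,0],1],[[0,0,0],1],[[0,0,0],1],[[0,0,0],1],[[0,0,0],0.23],[[0,0,0],0]]'; python3 -c "
from workcell import r;s=r.state();print(s['q'],s['tool_rot'])"
```

```text
t: 1.1
position: [159.3, 629.8, 196.3]
tool_rot: [[-0.497, 0.868, -0.0], [0.868, 0.497, -0.001], [-0.001, -0.001, -1.0]]
wrist_force: [0.0, -0.7, 0.4]
width: 85.4
finger_force: 0.0
t: 1.98
position: [159.3, 630.0, 196.7]
tool_rot: [[-0.001, 1.0, -0.0], [1.0, 0.001, -0.001], [-0.001, -0.0, -1.0]]
wrist_force: [-0.1, 0.1, -0.7]
width: 85.4
finger_force: 0.0
[1.14892934e+00 2.45331059e-01 1.55813865e+00 1.01575202e-06
 1.33870279e+00 1.14783385e+00] [[-1.09531015e-03  9.99999372e-01 -2.38330172e-04]
 [ 9.99999261e-01  1.09518404e-03 -5.28608284e-04]
 [-5.28346937e-04 -2.38908986e-04 -9.99999832e-01]]
```

```bash
python3 -m jog '[[[-0.7,0.45,0],0],[[-0.7,0.45,0],0],[[-0.7,0.45,0],0],[[-0.7,0.45,0],0],[[-0.7,0.45,0.1],0],[[-0.7,0.45,0.2],0],[[-0.7,0.45,0.2],0],[[-0.7,0.45,0.2],0]]'; python3 -m jog '[[[-0.7,0.45,0.2],0],[[-0.7,0.45,0],0],[[-0.7,0.45,0],0],[[0,0,0],0],[[0,0,0],0]]'
python3 - <<'E'
from workcell import r, viewer
from h import *
c=viewer.read_camera("wrist"); cv2.imwrite("pics/w1.png",c["pixels"][...,::-1]); np.savez("w1.npz",**{k:c[k] for k in c})
for n,p in dict(pink=(460.9,163.7,73),purple=(471.2,98.3,73),amber=(476.5,26.6,73),tcp0=(*r.state()['position'][:2],73)).items(): print(n,np.round(proj(c,np.array(p)),1))
E
```

```text
t: 2.98
position: [376.2, 292.8, 154.9]
tool_rot: [[-0.001, 1.0, 0.001], [1.0, 0.001, 0.0], [0.0, 0.001, -1.0]]
wrist_force: [0.2, 1.0, -0.7]
width: 85.2
finger_force: 0.0
t: 3.6
position: [456.1, 168.3, 142.9]
tool_rot: [[-0.0, 1.0, -0.0], [1.0, 0.0, 0.0], [0.0, -0.0, -1.0]]
wrist_force: [-0.4, 0.6, -0.1]
width: 85.6
finger_force: 0.0
pink [324.8 203.3]
purple [336.3 276. ]
amber [340.7 344.5]
tcp0 [318.5 197.3]
```

View pics/w1.png

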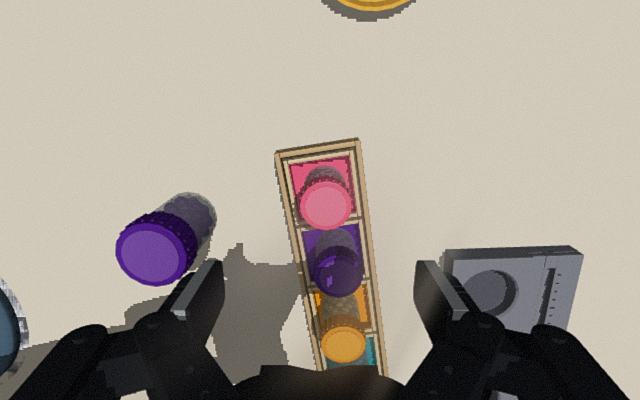

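Pink lid at (326,203), predicted (325,203): agreement to about 1 mm, and purple and amber also match. I'm descending on pink.

```bash
python3 -m jog '[[[-0.08,0.09,0.4],0],[[0,0,0.5],0],[[0,0,0.5],0],[[0,0,0.3],0],[[0,0,0],0],[[0,0,0],0]]'; python3 -m jog '[[[0,0,0],0],[[0,0,0],0],[[0,0,0],0],[[0,0,0],0],[[0,0,0],0],[[0,0,0],0]]' -1
```

```text
t: 4.4
position: [462.2, 164.1, 41.9]
tool_rot: [[-0.001, 1.0, 0.001], [1.0, 0.001, 0.0], [0.0, 0.001, -1.0]]
wrist_force: [-0.3, -0.1, 0.8]
width: 85.7
finger_force: 0.0
t: 5.15
position: [461.8, 163.3, 41.0]
tool_rot: [[0.0, 1.0, -0.0], [1.0, -0.0, 0.0], [0.0, -0.0, -1.0]]
wrist_force: [-0.5, -0.1, 0.0]
width: 0.2
finger_force: 0.0
```

Fully shut, nothing held. Looking.

Run:
```python
from workcell import r, viewer
from h import *
for n in ["scene","wrist"]:
    c=viewer.read_camera(n); im=c["pixels"][...,::-1]
    if n=="scene": im=cv2.resize(im[100:300,200:500],None,fx=2,fy=2,interpolation=cv2.INTER_CUBIC)
    cv2.imwrite(f"pics/{n}2.png",im)
```

```text
(no output)
```

View pics/scene2.png

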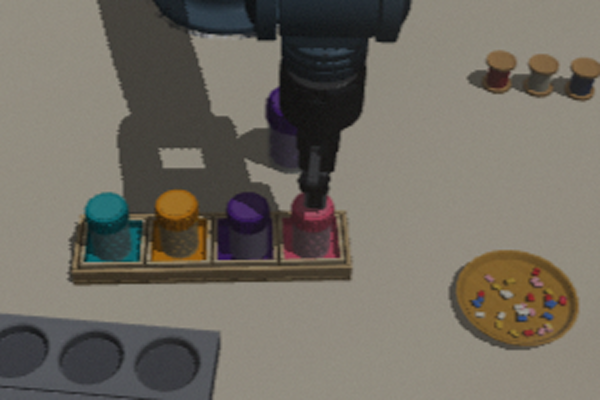

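View pics/wrist2.png

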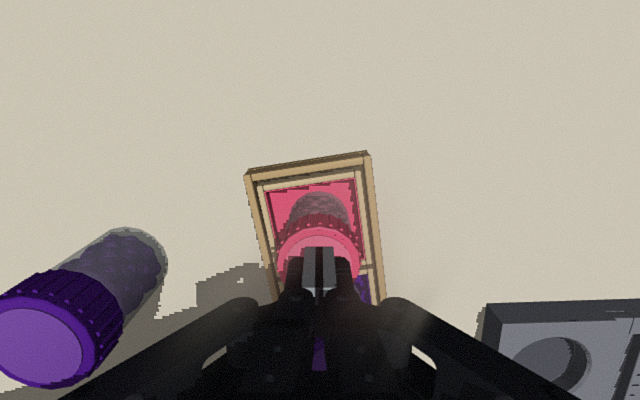

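Run:
```python
from workcell import r, viewer
from h import *
p=np.array(r.state()['position']);print(p,r.pinch_z)
for n in ["scene","wrist","top"]:
    c=viewer.read_camera(n); 
    for dz in (0,19,40,60): print(n,dz,np.round(proj(c,p+[0,0,dz]),1))
    for q in ((462,164,73),(462,179,73),(462,164,9)): print(q,np.round(proj(c,np.array(q)),1))
    print(c["T"][:3,3].round())
im=c["pixels"][...,::-1];cv2.imwrite("pics/top2.png",cv2.resize(im[150:280,250:450],None,fx=4,fy=4,interpolation=cv2.INTER_CUBIC))
```

```text
[461.80277177 163.33213987  40.95860893] 18.700000000000003
scene 0 [357.1 213.3]
scene 19 [357.4 207. ]
scene 40 [357.8 199.9]
scene 60 [358.2 192.9]
(462, 164, 73) [358.  202.7]
(462, 179, 73) [365.5 203.5]
(462, 164, 9) [356.8 223.6]
[1123.  204.  785.]
wrist 0 [318.7 234.5]
wrist 19 [318.7 249.3]
wrist 40 [318.7 269.7]
wrist 60 [318.7 294.7]
(462, 164, 73) [319.1 260.2]
(462, 179, 73) [319.2 232.2]
(462, 164, 9) [319.  214.1]
[462. 243. 218.]
top 0 [302.5 221. ]
top 19 [301.9 220.6]
top 40 [301.1 220.1]
top 60 [300.3 219.6]
(462, 164, 73) [301.  220.2]
(462, 179, 73) [291.8 220.3]
(462, 164, 9) [303.2 221.5]
[430. 115. 892.]
```

View pics/top2.png

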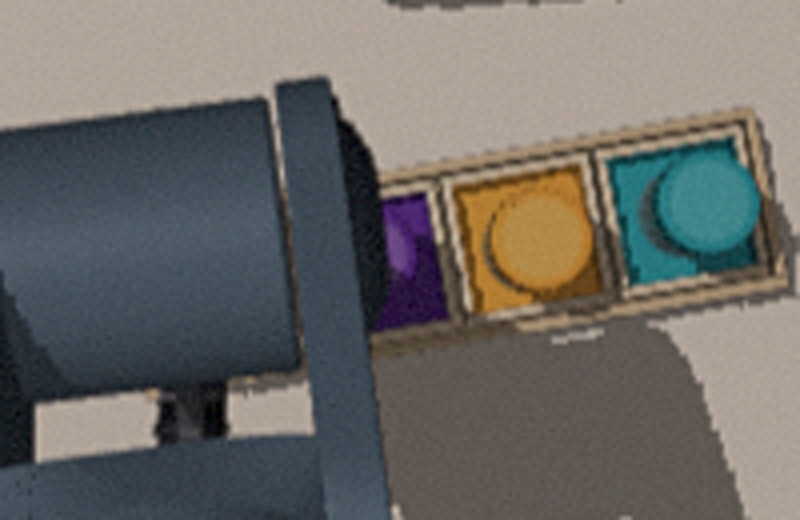

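```bash
python3 - <<'E'
from h import *
c=np.load("w1.npz")
for z in (143,156,170,180,190,200):
  print(z,[np.round(proj(c,np.array((456.1+s,168.3+e,z))),0).tolist() for s in(-43,43,) for e in (11,-11)])
E
python3 -m jog '[[[0,0,-0.5],0],[[0,0,-0.5],0],[[0,0,-0.5],0],[[0,0,0],0],[[0,0,0],0]]'
python3 - <<'E'
from workcell import r, viewer
from h import *
c=viewer.read_camera("wrist"); cv2.imwrite("pics/w3.png",c["pixels"][...,::-1])
p=np.array(r.state()['position'])
for dz in (0,10,20,30,40): print(dz,[np.round(proj(c,p+[0,e,dz]),0).tolist() for e in (-11,11)])
for y in (164,172,180): print(y,np.round(proj(c,np.array((462,y,73))),1))
E
```

```text
143 [[244.0, 217.0], [246.0, 251.0], [394.0, 217.0], [391.0, 252.0]]
156 [[239.0, 226.0], [242.0, 262.0], [399.0, 226.0], [396.0, 262.0]]
170 [[232.0, 237.0], [235.0, 276.0], [405.0, 237.0], [402.0, 276.0]]
180 [[227.0, 246.0], [231.0, 286.0], [411.0, 246.0], [407.0, 287.0]]
190 [[221.0, 256.0], [225.0, 299.0], [417.0, 256.0], [412.0, 299.0]]
200 [[214.0, 267.0], [219.0, 313.0], [423.0, 268.0], [418.0, 313.0]]
t: 6.02
position: [461.2, 163.3, 130.0]
tool_rot: [[0.0, 1.0, -0.001], [1.0, -0.0, -0.0], [-0.0, -0.001, -1.0]]
wrist_force: [0.2, -0.1, 0.1]
width: -0.2
finger_force: 0.0
0 [[318.0, 251.0], [318.0, 217.0]]
10 [[318.0, 259.0], [318.0, 223.0]]
20 [[318.0, 268.0], [318.0, 231.0]]
30 [[318.0, 278.0], [318.0, 239.0]]
40 [[318.0, 290.0], [318.0, 248.0]]
164 [320.  202.1]
172 [320.  191.9]
180 [320.1 181.5]
```

View pics/w3.png

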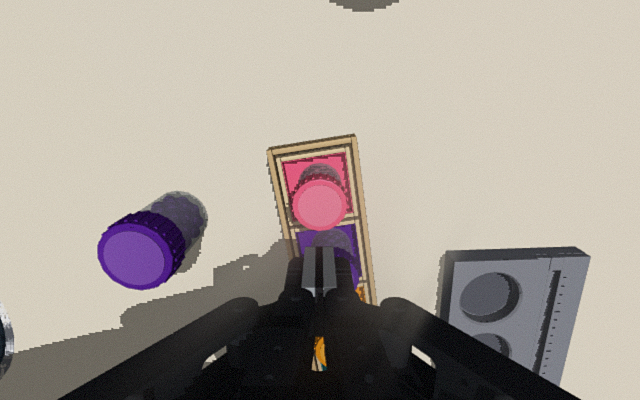

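The closed tips show at rows 248 to 290, which matches a point 40 mm behind the reported TCP. The fingers are therefore really about 40 mm higher than reported, and they closed above the lid. The jar hasn't moved. I'll open and descend to a reported z of about 1 (true about 41).

```bash
python3 -m jog '[[[0,0,0],0],[[0,0,0.2],0],[[0,0,0.4],0],[[0,0,0.5],0],[[0,0,0.4],0],[[0,0,0.3],0],[[0,0,0.2],0],[[0,0,0.15],0]]' 1; python3 -m jog '[[[0,0,0],0],[[0,0,0],0],[[0,0,0],0],[[0,0,0],0],[[0,0,0],0],[[0,0,0],0]]' -1
```

```text
t: 7.08
position: [461.5, 163.3, 1.0]
tool_rot: [[-0.0, 1.0, -0.001], [1.0, 0.0, -0.0], [-0.0, -0.001, -1.0]]
wrist_force: [-0.0, -0.9, -0.1]
width: 85.5
finger_force: 0.0
t: 7.82
position: [462.5, 163.5, 2.9]
tool_rot: [[-0.0, 1.0, 0.001], [1.0, 0.0, 0.0], [0.0, 0.001, -1.0]]
wrist_force: [-2.1, 0.2, 5.5]
width: 40.7
finger_force: 60.3
```

```bash
python3 -m jog '[[[0,0,-0.2],0],[[0,0,-0.4],0],[[0,0,-0.5],0],[[0,0,-0.4],0],[[0,0,-0.1],0],[[-0.2,0.1,0],0],[[-0.4,0.2,0],0],[[-0.6,0.3,0],0]]'; python3 -m jog '[[[-0.65,0.35,0],0],[[-0.7,0.4,0],0],[[-0.7,0.4,0],0],[[-0.7,0.4,0],0],[[-0.7,0.4,0],0],[[-0.55,0.25,0],0],[[-0.3,0.1,0],0],[[-0.05,0.03,0],0]]';python3 -m jog '[[[0,0,0],0],[[0,0,0],0]]'
```

```text
t: 8.82
position: [497.1, 90.4, 96.4]
tool_rot: [[-0.001, 1.0, -0.003], [1.0, 0.001, 0.0], [0.0, -0.003, -1.0]]
wrist_force: [0.3, -0.1, -0.3]
width: 40.6
finger_force: 60.5
t: 9.82
position: [636.9, -170.4, 96.7]
tool_rot: [[0.001, 1.0, -0.002], [1.0, -0.001, 0.001], [0.001, -0.002, -1.0]]
wrist_force: [0.4, 0.1, -0.7]
width: 40.9
finger_force: 60.5
t: 10.07
position: [637.2, -168.4, 97.9]
tool_rot: [[-0.001, 1.0, -0.001], [1.0, 0.001, 0.0], [0.0, -0.001, -1.0]]
wrist_force: [0.3, -0.4, -0.2]
width: 40.6
finger_force: 60.5
```

Run:
```python
from workcell import r, viewer
from h import *
a=viewer.read_camera("scene"); b=viewer.read_camera("wrist")
A=cv2.resize(a["pixels"][120:320,80:380,::-1],None,fx=1.33,fy=1.5); B=cv2.resize(b["pixels"][...,::-1],(400,300))
cv2.imwrite("pics/c4.png",np.hstack([A[:,:399],B]))
print(np.round(proj(a,np.array((637.1,-169.6,24))),1))
```

```text
[172.5 270. ]
```

View pics/c4.png

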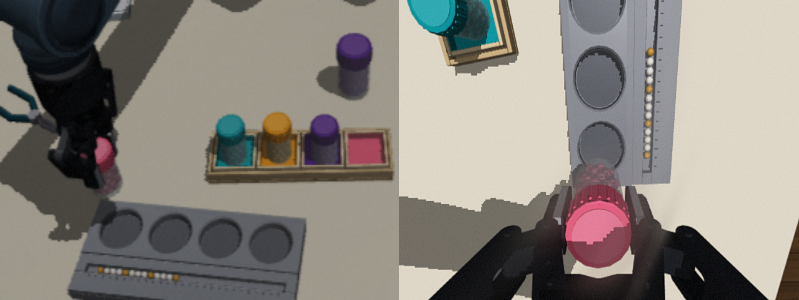

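Pink hangs upright, held at the lid, and the well projects where it is seen (172,270). I'm lowering it.

```bash
python3 -m jog '[[[0,0,0.2],0],[[0,0,0.4],0],[[0,0,0.4],0],[[0,0,0.3],0],[[0,0,0.15],0],[[0,0,0.07],0],[[0,0,0],0],[[0,0,0],0]]'; python3 -m jog '[[[0,0,0.03],0],[[0,0,0],0]]'
```

```text
t: 11.18
position: [638.3, -169.9, 7.7]
tool_rot: [[-0.0, 1.0, 0.001], [1.0, 0.0, -0.001], [-0.001, 0.001, -1.0]]
wrist_force: [-0.5, -0.2, 0.6]
width: 40.7
finger_force: 60.6
t: 11.42
position: [637.6, -169.7, 5.1]
tool_rot: [[-0.0, 1.0, 0.0], [1.0, 0.0, -0.0], [-0.0, 0.0, -1.0]]
wrist_force: [0.6, -0.6, -0.5]
width: 40.8
finger_force: 60.6
```

```bash
for i in 1 2 3 4; do python3 -m jog '[[[0,0,0.02],0],[[0,0,0],0]]' | grep -E "posi|force"; done
```

```text
position: [637.8, -169.7, 4.0]
wrist_force: [0.0, 0.1, 1.3]
finger_force: 60.6
position: [637.8, -169.9, 3.9]
wrist_force: [-3.4, 0.0, 7.2]
finger_force: 61.1
position: [637.9, -170.0, 3.9]
wrist_force: [-7.6, 2.5, 13.8]
finger_force: 61.6
position: [638.0, -170.1, 3.9]
wrist_force: [-11.5, 3.1, 20.4]
finger_force: 62.2
```

Contact at z=3.9, so it is fully down. I'll ease off, release and go to purple.

```bash
python3 -m jog '[[[0,0,-0.05],0],[[0,0,0],0]]' | grep -E "posi|force"; python3 -m jog '[[[0,0,0],0],[[0,0,0],0],[[0,0,0],0],[[0,0,0],0],[[0,0,-0.3],0],[[0,0,-0.6],0],[[0,0,-0.6],0],[[0,0,0],0]]' 1
python3 - <<'E'
from workcell import r, viewer
from h import *
c=viewer.read_camera("wrist"); im=c["pixels"][...,::-1]; cv2.imwrite("pics/w5.png",im)
print(r.state()["t"],r.state()["position"],np.round(proj(c,np.array((637.1,-169.6,74))),1))
E
```

```text
position: [638.1, -169.9, 4.0]
wrist_force: [-1.8, 0.1, 4.9]
finger_force: 61.2
t: 13.68
position: [640.7, -171.0, 99.0]
tool_rot: [[-0.0, 1.0, 0.008], [1.0, 0.0, -0.004], [-0.004, 0.008, -1.0]]
wrist_force: [0.0, 0.1, -0.1]
width: 85.4
finger_force: 0.0
13.725 [ 639.15901489 -170.32350456   96.35803672] [312.9 216.7]
```

View pics/w5.png

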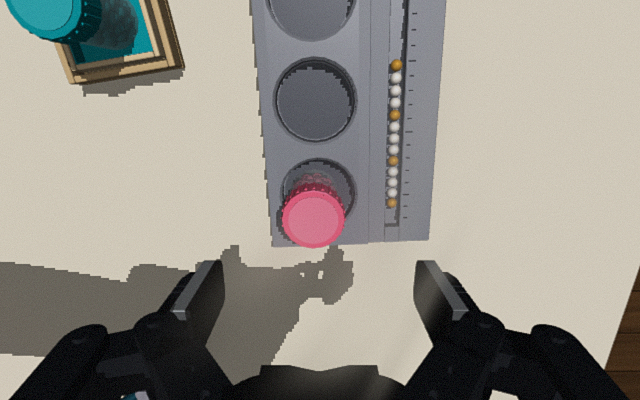

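Pink stands upright at (313,217), as predicted. Purple next.

```bash
python3 -m jog '[[[0.4,-0.2,0],0],[[0.6,-0.4,0],0],[[0.7,-0.45,0],0],[[0.7,-0.45,0],0],[[0.7,-0.45,0],0],[[0.7,-0.45,0],0],[[0.5,-0.3,0],0],[[0.16,-0.1,0],0]]'; python3 -m jog '[[[0,0,0],0],[[0,0,0],0],[[0,0,0],0]]'
```

```text
t: 14.72
position: [467.8, 99.3, 92.3]
tool_rot: [[-0.002, 1.0, -0.002], [1.0, 0.002, -0.0], [0.0, -0.002, -1.0]]
wrist_force: [0.1, 0.0, 0.5]
width: 85.0
finger_force: 0.0
t: 15.1
position: [470.2, 97.1, 93.2]
tool_rot: [[0.001, 1.0, 0.0], [1.0, -0.001, -0.0], [-0.0, 0.0, -1.0]]
wrist_force: [-0.1, 0.9, 0.2]
width: 85.7
finger_force: 0.0
```

```bash
python3 -m jog '[[[0,0.02,0.2],0],[[0,0,0.4],0],[[0,0,0.4],0],[[0,0,0.3],0],[[0,0,0.2],0],[[0,0,0],0],[[0,0,0],0]]'; python3 -m jog '[[[0,0,0],0],[[0,0,0],0],[[0,0,0],0],[[0,0,0],0],[[0,0,0],0],[[0,0,0],0]]' -1
```

```text
t: 15.98
position: [471.4, 97.9, 3.7]
tool_rot: [[0.0, 1.0, 0.001], [1.0, -0.0, -0.0], [-0.0, 0.001, -1.0]]
wrist_force: [0.2, 0.2, 0.2]
width: 85.2
finger_force: 0.0
t: 16.73
position: [471.4, 98.0, 3.8]
tool_rot: [[-0.0, 1.0, 0.001], [1.0, 0.0, -0.0], [-0.0, 0.001, -1.0]]
wrist_force: [-0.5, 0.2, 5.7]
width: 40.6
finger_force: 59.9
```

```bash
python3 -m jog '[[[0,0,-0.2],0],[[0,0,-0.4],0],[[0,0,-0.5],0],[[0,0,-0.4],0],[[0,0,-0.1],0],[[-0.2,0.15,0],0],[[-0.45,0.4,0],0],[[-0.5,0.45,0],0]]'; python3 -m jog '[[[-0.6,0.5,0],0],[[-0.6,0.5,0],0],[[-0.5,0.4,0],0],[[-0.3,0.22,0],0],[[-0.11,0.1,0],0],[[0,0,0],0],[[0,0,0],0]]'
```

```text
t: 17.73
position: [530.7, 27.8, 97.6]
tool_rot: [[-0.0, 1.0, -0.002], [1.0, 0.0, 0.0], [0.0, -0.002, -1.0]]
wrist_force: [1.0, -0.3, -1.0]
width: 40.6
finger_force: 60.7
t: 18.6
position: [633.3, -96.9, 98.6]
tool_rot: [[-0.001, 1.0, -0.001], [1.0, 0.001, 0.001], [0.001, -0.001, -1.0]]
wrist_force: [-0.6, 0.1, -1.5]
width: 40.7
finger_force: 60.7
```

Lower to about 6, then feel for the floor.

```bash
python3 -m jog '[[[-0.01,0.02,0.2],0],[[0,0,0.4],0],[[0,0,0.4],0],[[0,0,0.3],0],[[0,0,0.15],0],[[0,0,0.07],0],[[0,0,0],0],[[0,0,0],0]]'; python3 -m jog '[[[0,0,0.02],0],[[0,0,0],0]]' | grep -E "posi|force";python3 -m jog '[[[0,0,0.02],0],[[0,0,0],0]]' | grep -E "posi|force"
```

```text
t: 19.6
position: [635.9, -98.5, 8.9]
tool_rot: [[-0.0, 1.0, 0.002], [1.0, 0.0, -0.001], [-0.001, 0.002, -1.0]]
wrist_force: [-0.5, 0.7, -0.2]
width: 40.7
finger_force: 60.7
position: [635.3, -98.3, 7.0]
wrist_force: [-0.2, 0.3, -1.3]
finger_force: 60.7
position: [635.1, -98.2, 5.5]
wrist_force: [0.2, -0.7, -1.3]
finger_force: 60.7
```

```bash
for i in 1 2; do python3 -m jog '[[[0,0,0.02],0],[[0,0,0],0]]' | grep -E "posi|force"; done
```

```text
position: [635.4, -98.3, 4.9]
wrist_force: [-1.1, -0.4, 3.2]
finger_force: 61.2
position: [635.5, -98.4, 4.8]
wrist_force: [-4.7, 1.2, 9.8]
finger_force: 61.7
```

Seated. Release, rise, on to amber.

```bash
python3 -m jog '[[[0,0,-0.02],0],[[0,0,0],0],[[0,0,0],0],[[0,0,0],0],[[0,0,-0.3],0],[[0,0,-0.6],0],[[0,0,-0.6],0],[[0,0,0],0]]' 1;python3 -m jog '[[[0.2,-0.2,0],0],[[0.4,-0.5,0],0],[[0.5,-0.6,0],0],[[0.5,-0.6,0],0],[[0.3,-0.5,0],0],[[0.18,-0.23,0],0],[[0,0,0],0],[[0,0,0],0]]'; python3 -m jog '[[[0,0,0],0]]'
```

```text
t: 21.6
position: [638.4, -99.3, 100.0]
tool_rot: [[-0.0, 1.0, 0.009], [1.0, 0.0, -0.003], [-0.003, 0.009, -1.0]]
wrist_force: [0.2, -0.1, 0.6]
width: 85.4
finger_force: 0.0
t: 22.6
position: [478.3, 26.1, 94.6]
tool_rot: [[0.0, 1.0, 0.001], [1.0, -0.0, -0.0], [-0.0, 0.001, -1.0]]
wrist_force: [1.0, 0.5, -0.0]
width: 85.0
finger_force: 0.0
t: 22.72
position: [478.3, 26.0, 94.5]
tool_rot: [[0.001, 1.0, 0.0], [1.0, -0.001, -0.0], [-0.0, 0.0, -1.0]]
wrist_force: [0.6, 1.0, 0.1]
width: 85.6
finger_force: 0.0
```

```bash
python3 -m jog '[[[0,-0.02,0.2],0],[[0,0,0.4],0],[[0,0,0.4],0],[[0,0,0.3],0],[[0,0,0.2],0],[[0,0,0],0],[[0,0,0],0]]'; python3 -m jog '[[[0,0,0],0],[[0,0,0],0],[[0,0,0],0],[[0,0,0],0],[[0,0,0],0],[[0,0,0],0]]' -1
```

```text
t: 23.6
position: [476.8, 26.4, 4.9]
tool_rot: [[0.0, 1.0, 0.001], [1.0, -0.0, -0.0], [-0.0, 0.001, -1.0]]
wrist_force: [-0.2, -0.2, -0.6]
width: 85.3
finger_force: 0.0
t: 24.35
position: [476.7, 26.5, 5.0]
tool_rot: [[-0.0, 1.0, 0.001], [1.0, 0.0, -0.0], [-0.0, 0.001, -1.0]]
wrist_force: [-1.5, 0.2, 6.2]
width: 40.5
finger_force: 59.9
```

```bash
python3 -m jog '[[[0,0,-0.2],0],[[0,0,-0.4],0],[[0,0,-0.5],0],[[0,0,-0.4],0],[[0,0,-0.1],0],[[-0.07,0.2,0],0],[[-0.15,0.45,0],0],[[-0.2,0.6,0],0]]'; python3 -m jog '[[[-0.2,0.6,0],0],[[-0.15,0.45,0],0],[[-0.1,0.29,0],0],[[0,0,0],0],[[0,0,0],0],[[0,0,0],0]]'
```

```text
t: 25.35
position: [551.4, 1.2, 98.7]
tool_rot: [[-0.0, 1.0, -0.003], [1.0, 0.0, 0.001], [0.001, -0.003, -1.0]]
wrist_force: [0.2, -0.0, -0.7]
width: 40.7
finger_force: 60.6
t: 26.1
position: [630.8, -25.3, 99.9]
tool_rot: [[-0.0, 1.0, -0.001], [1.0, 0.0, 0.0], [0.0, -0.001, -1.0]]
wrist_force: [0.6, 0.1, 0.3]
width: 40.4
finger_force: 60.6
```

```bash
python3 -m jog '[[[0,0,0.2],0],[[0,0,0.4],0],[[0,0,0.4],0],[[0,0,0.3],0],[[0,0,0.15],0],[[0,0,0.07],0],[[0,0,0],0],[[0,0,0],0]]'; python3 -m jog '[[[0,0,0.02],0],[[0,0,0],0]]' | grep -E "posi|force";python3 -m jog '[[[0,0,0.02],0],[[0,0,0],0]]' | grep -E "posi|force"
```

```text
t: 27.1
position: [632.3, -25.8, 10.1]
tool_rot: [[-0.0, 1.0, 0.002], [1.0, 0.0, -0.0], [-0.0, 0.002, -1.0]]
wrist_force: [-0.7, 0.0, -0.6]
width: 40.5
finger_force: 60.6
position: [631.7, -25.7, 8.2]
wrist_force: [0.1, 0.8, -1.3]
finger_force: 60.6
position: [631.5, -25.6, 6.6]
wrist_force: [-0.4, -0.2, -0.0]
finger_force: 60.6
```

```bash
for i in 1 2; do python3 -m jog '[[[0,0,0.02],0],[[0,0,0],0]]' | grep -E "posi|force"; done
```

```text
position: [631.8, -25.7, 6.1]
wrist_force: [-0.9, -0.3, 4.1]
finger_force: 61.2
position: [631.9, -25.7, 6.0]
wrist_force: [-4.6, 1.2, 10.8]
finger_force: 61.7
```

```bash
python3 -m jog '[[[0,0,-0.02],0],[[0,0,0],0],[[0,0,0],0],[[0,0,0],0],[[0,0,-0.3],0],[[0,0,-0.6],0],[[0,0,-0.6],0],[[0,0,0],0]]' 1;python3 -m jog '[[[-0.03,-0.2,0],0],[[-0.06,-0.5,0],0],[[-0.06,-0.6,0],0],[[-0.06,-0.6,0],0],[[-0.06,-0.35,0],0],[[0,-0.1,0],0],[[0,0,0],0],[[0,0,0],0]]'
python3 - <<'E'
from workcell import r, viewer
from h import *
c=viewer.read_camera("wrist"); im=c["pixels"][...,::-1]; cv2.imwrite("pics/w6.png",im)
print(r.state()["t"],r.state()["position"])
for p in ((490.6,-42,73),(631.9,-25.7,74),(635.2,-98.2,74)):print(np.round(proj(c,np.array(p)),1))
E
```

```text
t: 29.1
position: [634.9, -26.3, 101.1]
tool_rot: [[-0.0, 1.0, 0.009], [1.0, 0.0, -0.002], [-0.002, 0.009, -1.0]]
wrist_force: [0.7, 0.8, 0.1]
width: 85.6
finger_force: 0.0
t: 30.1
position: [491.2, -41.8, 95.6]
tool_rot: [[-0.0, 1.0, 0.0], [1.0, 0.0, 0.0], [0.0, 0.0, -1.0]]
wrist_force: [-0.1, -1.2, 0.1]
width: 85.1
finger_force: 0.0
30.15 [491.20408558 -41.8212509   95.6010449 ]
[317.9 220.4]
[541.3 197.2]
[524.3 295.8]
```

View pics/w6.png

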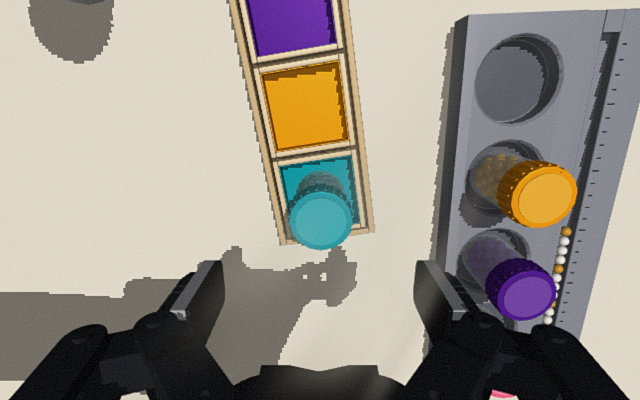

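Amber (544,197) and purple (526,295) stand as predicted. Turquoise at (321,220) is within 2 mm.

```bash
python3 -m jog '[[[0,0.02,0.2],0],[[0,0,0.4],0],[[0,0,0.4],0],[[0,0,0.3],0],[[0,0,0.23],0],[[0,0,0],0],[[0,0,0],0]]'; python3 -m jog '[[[0,0,0],0],[[0,0,0],0],[[0,0,0],0],[[0,0,0],0],[[0,0,0],0],[[0,0,0],0]]' -1
```

```text
t: 31.02
position: [492.4, -42.0, 4.3]
tool_rot: [[-0.0, 1.0, 0.001], [1.0, 0.0, -0.0], [-0.0, 0.001, -1.0]]
wrist_force: [-0.3, 0.5, -1.0]
width: 85.5
finger_force: 0.0
t: 31.78
position: [492.4, -42.0, 4.5]
tool_rot: [[-0.0, 1.0, 0.001], [1.0, 0.0, -0.0], [-0.0, 0.001, -1.0]]
wrist_force: [-0.6, 0.2, 5.9]
width: 40.7
finger_force: 60.3
```

```bash
python3 -m jog '[[[0,0,-0.2],0],[[0,0,-0.4],0],[[0,0,-0.5],0],[[0,0,-0.4],0],[[0,0,-0.1],0],[[0.12,0.2,0],0],[[0.25,0.4,0],0],[[0.3,0.5,0],0]]'; python3 -m jog '[[[0.35,0.5,0],0],[[0.25,0.4,0],0],[[0.15,0.2,0],0],[[0.05,0.09,0],0],[[0,0,0],0],[[0,0,0],0],[[0,0,0],0]]'
```

```text
t: 32.78
position: [557.9, -0.7, 98.1]
tool_rot: [[0.0, 1.0, -0.003], [1.0, -0.0, 0.001], [0.001, -0.003, -1.0]]
wrist_force: [0.1, -0.2, -0.7]
width: 40.3
finger_force: 60.7
t: 33.65
position: [628.9, 46.0, 99.9]
tool_rot: [[0.001, 1.0, -0.0], [1.0, -0.001, -0.0], [-0.0, -0.0, -1.0]]
wrist_force: [0.9, -0.4, -0.9]
width: 40.6
finger_force: 60.7
```

```bash
python3 -m jog '[[[0,0,0.2],0],[[0,0,0.4],0],[[0,0,0.4],0],[[0,0,0.3],0],[[0,0,0.15],0],[[0,0,0.07],0],[[0,0,0],0],[[0,0,0],0]]'; for i in 1 2 3; do python3 -m jog '[[[0,0,0.02],0],[[0,0,0],0]]' | grep -E "posi|force"; done
```

```text
t: 34.65
position: [630.0, 46.3, 9.5]
tool_rot: [[-0.0, 1.0, 0.002], [1.0, 0.0, -0.0], [-0.0, 0.002, -1.0]]
wrist_force: [0.3, 0.1, -0.2]
width: 39.9
finger_force: 60.7
position: [629.3, 46.3, 7.6]
wrist_force: [1.3, 0.5, -0.7]
finger_force: 60.7
position: [629.1, 46.4, 6.0]
wrist_force: [-0.3, -0.7, -0.6]
finger_force: 60.7
position: [629.4, 46.3, 5.5]
wrist_force: [-2.0, -0.6, 4.8]
finger_force: 61.3
```

Seated. Release, rise, back away and check.

```bash
python3 -m jog '[[[0,0,0],0],[[0,0,0],0],[[0,0,0],0],[[0,0,0],0],[[0,0,-0.3],0],[[0,0,-0.6],0],[[0,0,-0.6],0],[[0,0,-0.4],0]]' 1;python3 -m jog '[[[0.4,-0.3,0],0],[[0.6,-0.5,0],0],[[0.7,-0.5,0],0],[[0.7,-0.4,0],0],[[0.4,-0.2,0],0],[[0,0,0],0],[[0,0,0],0]]'
python3 - <<'E'
from workcell import r, viewer
from h import *
a=viewer.read_camera("scene"); b=viewer.read_camera("top")
A=cv2.resize(a["pixels"][180:340,120:400,::-1],None,fx=1.42,fy=1.9); B=cv2.resize(b["pixels"][40:240,140:540,::-1],(400,304))
cv2.imwrite("pics/c7.png",np.hstack([A[:304],B])); print(r.state()["t"],A.shape)
E
```

```text
t: 36.4
position: [630.5, 46.3, 122.8]
tool_rot: [[-0.0, 1.0, 0.004], [1.0, 0.0, -0.0], [-0.0, 0.004, -1.0]]
wrist_force: [-0.5, 0.1, 0.3]
width: 85.3
finger_force: 0.0
t: 37.28
position: [516.0, 213.9, 119.9]
tool_rot: [[0.0, 1.0, 0.002], [1.0, -0.0, -0.0], [-0.0, 0.002, -1.0]]
wrist_force: [0.2, 0.8, -1.2]
width: 85.4
finger_force: 0.0
37.375 (304, 398, 3)
```

View pics/c7.png

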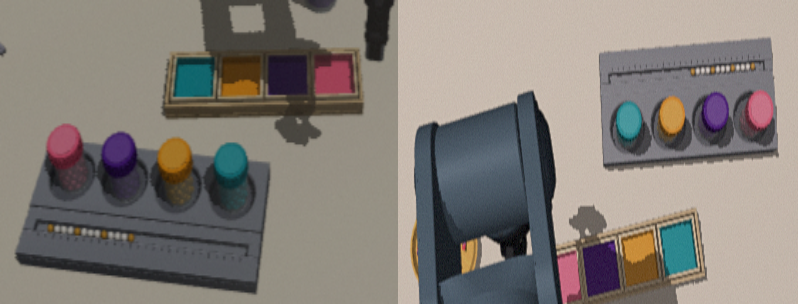

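All four jars stand upright in the wells: turquoise, amber, purple, pink from left to right as the robot sees them. The gripper is clear of everything.

```bash
python3 -c "
from workcell import r; print(r.finish_job())"
```

```text
the job is handed in; nothing more can be done
None
```

All four jars stand upright and fully down in the wells in reverse order (robot's left to right: turquoise, amber, purple, pink), the dish was not touched, and I handed the job in at about 37 s; no verdict came back.

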